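# Chock a steel sample cylinder on its sloping rest and withdraw the retaining bar

## Task

The steel sample cylinder on the sloping rest leans on a retaining bar. Set the white wedge chock tip first on the deck, pass it under the bar and push it gently up against the middle of the cylinder's low side, until the cylinder has rolled off the bar and is pressed snugly (not hard: about 18 N of push, never near 30 N) into the spring buffer behind it. Only then pull the retaining bar out to the left as far as it goes, and leave the cylinder resting on the chock; do not push the cylinder itself with the gripper, and leave the green rack and the two small bottles alone.

Things in the scene. Friction and masses are not known exactly. Their poses are not given: they have to be found in the camera images.
- cradle: Sloping rest, fixed to the bench: aluminium deck 270 (x) x 120 (y) mm on grey feet. Origin on the bench under its middle; x points up the slope (away from the robot), y to its left, z up. The deck rises 5 degrees (0.0873 rad) towards +x.
- deck (a point): Point on the deck's top surface in its middle, 36 mm above the bench; axes as the rest's (level). The deck runs from 130 mm down the slope to 140 mm up the slope of it. Slope distances in these notes are measured along the deck from this point, heights at right angles to the deck.
- cylinder_center (a point): Centre of the loose steel sample cylinder, diameter 60, length 90 mm, about 1.3 kg (varies), a short brass stub on its right end. It lies across the slope (axis along the rest's y), at the start 50 mm up the slope, 30 mm above the deck, leaning on the bar. It turns as it rolls.
- rail: Upright back rail, 127 mm up the slope; origin at its foot. It carries a white nylon buffer plate on springs (3 N per mm, 10 mm travel) facing down the slope. The plate's place varies: rolled up from the bar, the cylinder meets it after 4 to 16 mm; this is not measured, it must be felt.
- chock_center (a point): Centre, half-way up, of the loose white plastic wedge chock with black rubber sole: 95 mm long (x, towards its tip), 40 wide (y), 28 high (z), 0.3 kg. From 13 mm ahead of this point to the rear end it is a plain block, to be gripped across its width. On the deck it meets the cylinder when this point is 60 mm down the slope from the cylinder's axis.
- chock_tip (a point): The chock's thin tip (3 mm), 47.5 mm ahead of its centre. From it the smooth wedge face rises at 36 degrees over 34 mm. The chock is self-locking: pushed under the cylinder it stays where it is left.
- chock_rear (a point): Middle of the chock's upright rear end (40 wide, 28 mm high), where it can be pushed, best low down. On the deck the push is 1 to 3 N for the chock alone and 4 to 9 N, uneven, while the cylinder rolls ahead of it; once the cylinder meets the buffer it rises steadily with every mm: 18 N of push leaves about 2.5 N on the buffer, 27 N about 7 N, more is too much.
- bar (a joint): Slide of the retaining bar, a steel rod 10 mm thick, m: 0 = in, across the cylinder's low side; 0.085 = fully out to the rest's left (+y); past 0.07 it clears the cylinder. Friction 2 N, stays where left. Its axis is 16 mm up the slope, 40 mm above the deck: 35 mm of room below it.
- bar_grip (a point): Centre of the upright black grip on the bar's left end, 16 (along the slope) x 12 (y) x 34 mm high; it moves with the bar. Pinch it from above across the 16 mm and pull to +y. On its right, 19 mm off when the bar is in, is the bearing block on the deck's left edge (26 along the slope x 24 x 53 mm high).
- green_rack: Green tube rack, 129x90x26 mm, lying on the bench at the right; bystander. Origin under its middle.
- bottle_a: Small white capped bottle, 25x25x61 mm, standing at the left; bystander. Origin under its middle.
- bottle_b: Small white capped bottle, 25x25x61 mm, standing at the left; bystander. Origin under its middle.
Mind the look-alikes: they are no part of the job. What is shaped like the part that bears cylinder_center but red is not meant.

How it is judged (in metres and radians):
On the way, in this order (a step that is already met when the one before it is completed fails the run):
1. with the bar still in, the chock presses the cylinder into the spring buffer (over 1 N on the buffer), the cylinder being off the bar (contact force between each of rail, chock and cylinder above 1 N and value of joint bar below 0.01 m), for 0.3 s.
2. the bar is withdrawn (value of joint bar above 0.07 m), for 0.2 s.
At the end, for the whole second after the job is handed in: Bar out over 70 mm; cylinder at rest on the deck, over 2 mm up from its start and over 0.5 N on the buffer; chock touching it, released, at rest, flat (under 0.2 rad), pointing up the slope within 0.26 rad, its centre within 25 mm of the deck's middle line (value of joint bar above 0.07 m and contact force between each of rail, chock and cylinder above 0.5 N and contact force between the fingers and chock below 0.1 N and angle between chock_center's own z axis and vertical below 0.2 rad and angle between the x axis of chock_center and the x axis of cradle, either way round below 0.26 rad and y of chock_center in the frame of cradle between -0.025 and 0.025 m and z of cylinder_center in the frame of cradle between 0.066 and 0.082 m and x of cylinder_center in the frame of cradle above 0.049 m and linear speed of each of cylinder, chock below 0.005 m/s).
It fails at once if the cylinder is pressed into the buffer with more than 10 N (contact force between rail and cylinder above 10 N).
It fails at once if the gripper touches the cylinder with more than 5 N (contact force between the fingers and cylinder above 5 N).
It fails at once if a bystander is moved by more than 15 mm (distance of any of green_rack, bottle_a, bottle_b from where it was at the start of the episode above 0.015 m).
It also fails if it takes over 72 s, if anything falls off the work surface, if the arm or the gripper's body presses on something with over 40 N, if the wrist force passes 120 N, or if a joint passes its speed limit or range.

## Robot

A 6-joint arm with a two-finger parallel gripper is mounted at the origin on a cart in front of the work surface, level with it; the furniture and walls round the work are solid. World frame = base frame: x ahead of the robot, y to its left, z up, the work surface at z = 0. Lengths are in mm, angles in rad, forces in N, time in s.
With the tool pointing down it reaches from about 375 to 975 mm from the base axis. Payload 3.8 kg.
Tool frame: the origin (TCP) lies at the very end of the fingers, on their centre line; the grasp point (between the pads) lies 19 mm behind it; z points along the fingers, y is the line along which they close (so a half turn about z gives the same grasp; the last joint's range is limited). The gripper opens to 85 mm and grips with 20 to 120 N. Pads are 22 mm wide; open, the fingers measure 114 mm over their backs; the gripper's body (76 mm by 85 mm) begins 54 mm behind the grasp point. The pads swing forward as they close: fully open they stand 13 mm farther back than shut.
Start: joints at [1.31, 0.264, 1.604, -0, 1.274, -0.037], TCP at [149.805, 658.161, 231.28] pointing down, gripper open.
Joint ranges: [-2.63, 2.63], [-0.94, 2.18], [0.31, 2.57], [-1.31, 4.45], [0, 2.66], [-2.55, 2.55]. Speed limits (rad/s): [2.57, 2.57, 3.14, 3.14, 3.14, 3.14].

## Interface

Orientations are given as a unit quaternion [w, x, y, z].
In Python, from rig import manip gives the robot as it stands. The module is installed in compiled form; this text tells all that it offers.
- The arm moves only by the tool jog_arm, never from a script. Its argument "series" is a list of rows, each a list of 7 numbers: the turn, a rotation vector about the tool's x, y, z in degrees, then the shift along the tool's x, y, z in cm, then the closure, from 0 (fully open) to 1 (shut). A call has exactly 10 rows; each row shifts and turns the commanded pose from where the row before left it, along the tool's axes as they then stand; what a row does not reach is not made up. A row lasts 1/10 s, in which the tool goes at most 50 mm and 8.59 degrees, less where a joint would pass 70% of its speed; a pose out of reach is approached as far as the arm can. A call with a gripper value outside its range is refused whole. The fingers move at their own pace and stop on an object; the grip force is fixed at half the most. Time passes only in rows, so rows that do not move let the fingers close, or fill a call up. It gives the time, the measured TCP pose, the force, the opening and the grip force at its end, in the units of the state.
- manip.state(): the state, without advancing time (a new reading comes with each control period).
- manip.read_camera(name): name is "scene" or "top"; returns a dict with "img" (480x640x3 uint8, blue, green, red), "fov_y" (degrees; the focal length in pixels is half the picture's height over the tangent of half this angle, whatever the lens; pixels are square), "cx", "cy" (the principal point, pixels), "k1" (the pictures are not rectified: a ray, as slopes to the right and down, at radius r is drawn at 1 + k1 r^2 times it, then the intrinsics apply), "camera_from_world" (4x4, takes a point from world to camera coordinates). Camera axes: x right, y down, z forward; pixel columns grow to the right and rows downward; lengths in mm; the calibration is good to about 2 mm. A picture is of the moment at which its call begins. There is no depth.
- manip.close_job(): hands the job in; it is judged then, once.
The state is a dict: "time_s": time; "joint_positions": joint angles; "qvel": joint speeds; "joint_efforts": joint torques, N m; "position": TCP position; "ee_rot": TCP orientation; "wrist_force": force on the tool from outside, world axes, zero at the start; "wrist_torque": the same for the moment, N m; "gripper_width": finger opening in mm; "finger_force": force on a finger pad.
Only numpy, scipy, OpenCV 4.12 (cv2) and the standard library are available. Lean on these libraries where they do the work, as an engineer would, in place of code of your own. Each camera call takes 0.05 s, during which the arm holds its last target. There are 200 camera calls.

## Working session

There is one attempt and no reset: what is moved stays moved. The work goes in short steps, Python scripts to look and compute and a tool call to move; the robot and the scene stay as the last step left them, time stands still between calls to the robot, and variables do not carry over. Pictures are saved under pics/ and viewed, at most 10 in all, crops included, and the job is handed in when it is done.

Besides the shell and the picture viewer there is one more tool, called as name([rows], argument=value, ...), one row to a line, values as JSON. jog_arm: Moves the arm, as the interface text tells. Its arguments: {"type":"object","properties":{"series":{"type":"array","items":{"type":"array","items":{"type":"number"}}}},"required":["series"]}

```bash
mkdir -p pics; cat > h.py <<'E'
import numpy as np,cv2
from rig import manip
def cam(n):
    c=manip.read_camera(n);return c
def K(c):
    f=240/np.tan(np.radians(c['fov_y'])/2);return np.array([[f,0,c['cx']],[0,f,c['cy']],[0,0,1.]]),np.array([c['k1'],0,0,0,0.])
def ray(c,px):
    k,d=K(c);p=cv2.undistortPoints(np.array([[px]],float),k,d)[0,0]
    T=np.array(c['camera_from_world']);R=T[:3,:3];o=-R.T@T[:3,3];v=R.T@np.array([p[0],p[1],1]);return o,v/np.linalg.norm(v)
def atz(c,px,z):
    o,v=ray(c,px);return o+v*(z-o[2])/v[2]
def tri(rs):
    A=sum(np.eye(3)-np.outer(v,v) for o,v in rs);b=sum((np.eye(3)-np.outer(v,v))@o for o,v in rs);return np.linalg.solve(A,b)
def proj(c,P):
    k,d=K(c);T=np.array(c['camera_from_world']);return cv2.projectPoints(np.array(P,float).reshape(-1,1,3),cv2.Rodrigues(T[:3,:3])[0],T[:3,3],k,d)[0][:,0]
E
python3 - <<'E'
from h import *
import pickle
cs={n:cam(n) for n in('scene','top')}
pickle.dump(cs,open('c0.pkl','wb'))
for n,c in cs.items():
    cv2.imwrite(f'pics/{n}0.png',c['img']);print(n,c['fov_y'],c['k1'],c['cx'],c['cy'],np.round(c['camera_from_world'],3).tolist())
s=manip.state();print(s)
E
```

```text
scene 55.09861380950949 -0.03770520808241049 314.9645311913347 242.6771603307444 [[0.66, -0.751, 0.007, -282.105], [-0.511, -0.456, -0.728, 372.907], [0.55, 0.477, -0.685, 1109.891], [0.0, 0.0, 0.0, 1.0]]
top 42.03972182378923 -0.19091023919091088 311.56775937819793 249.0558784629795 [[-0.06, -0.998, -0.015, 121.023], [-0.881, 0.06, -0.469, 503.975], [0.469, -0.015, -0.883, 1915.875], [0.0, 0.0, 0.0, 1.0]]
{'time_s': 0.1, 'joint_positions': array([ 1.31006874e+00,  2.64714685e-01,  1.60524981e+00, -2.59914720e-05,
        1.27371026e+00, -3.68878971e-02]), 'qvel': array([ 0.00075054,  0.00056232, -0.0054749 ,  0.00115335, -0.00042495,
       -0.00046558]), 'joint_efforts': array([ 2.02488786e-04, -5.16706467e+01, -3.68593562e+01, -1.15573416e-04,
        6.19872473e-03, -3.76888477e-05]), 'position': array([149.66268265, 657.51207707, 230.05500279]), 'ee_rot': array([-1.42059964e-04,  1.11682486e-01,  9.93743397e-01, -1.03138632e-03]), 'wrist_force': array([ 0.57651306,  0.60662372, -0.1744556 ]), 'wrist_torque': array([-0.01442421, -0.01532913,  0.00584883]), 'finger_force': 0.0, 'gripper_width': 85.32853538067077}
```

View pics/scene0.png

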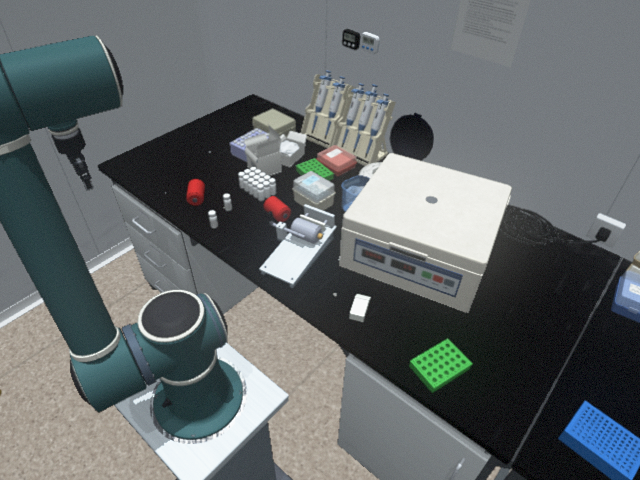

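View pics/top0.png

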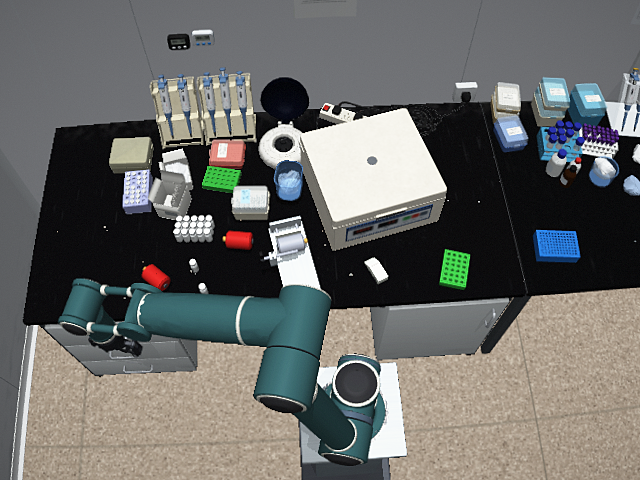

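The two views show the rest at scene (300,245) / top (290,250), and the white chock at scene (360,307) / top (376,270). The grey cylinder is on the rest at scene (308,231) / top (291,244). Red look-alikes are at scene (278,208) and (196,192). The grey cylinder on the deck is the one meant. I'll confirm this with an enlarged crop.

```bash
python3 - <<'E'
from h import *
import pickle
cs=pickle.load(open('c0.pkl','rb'))
a=cs['scene']['img'][195:330,250:385];b=cs['top']['img'][210:300,255:395]
a=cv2.resize(a,(540,540),interpolation=cv2.INTER_CUBIC)[:, :]
cv2.imwrite('pics/cs.png',cv2.resize(cs['scene']['img'][195:330,250:380],None,fx=4.4,fy=4.4,interpolation=cv2.INTER_CUBIC))
cv2.imwrite('pics/ct.png',cv2.resize(b,None,fx=5.5,fy=5.5,interpolation=cv2.INTER_CUBIC))
E
```

```text
(no output)
```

View pics/cs.png

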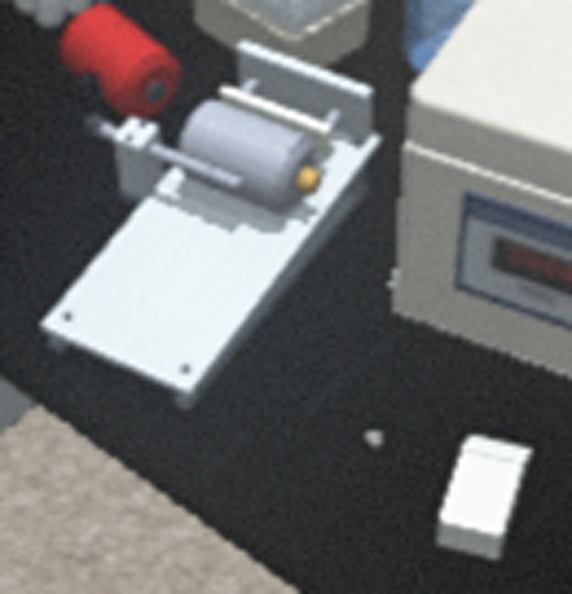

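View pics/ct.png

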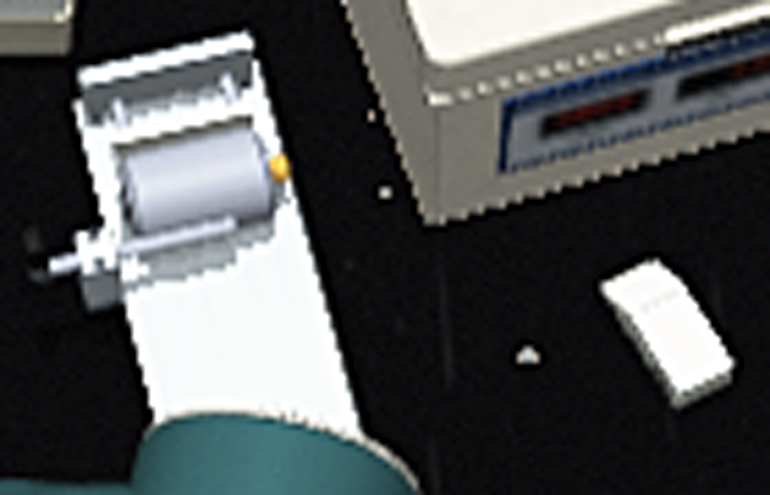

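The enlarged crops show:
- **Cylinder:** steel-grey, with the brass stub on its right end at scene crop (308,180) / top crop (280,167). It leans on the bar, so it is the one meant; the red one lies off the rest.
- **Chock:** crest line and thin tip are on the far side, at scene crop (500,443) / top crop (628,272). Its upright rear end faces the robot.
- **Bar grip:** black, at scene crop (97,125) / top crop (36,255).

```bash
cat > fit.py <<'E'
from h import *
import pickle
from scipy.optimize import least_squares
cs=pickle.load(open('c0.pkl','rb'));S,T=cs['scene'],cs['top']
s=lambda x,y:np.array([(x+.5)/4.4+250-.5,(y+.5)/4.4+195-.5]);t=lambda x,y:np.array([(x+.5)/5.5+255-.5,(y+.5)/5.5+210-.5])
def W(p,q):
    a=p[2];return np.array([p[0]+np.cos(a)*q[0]-np.sin(a)*q[1],p[1]+np.sin(a)*q[0]+np.cos(a)*q[1],(p[3] if len(p)>3 else 0)+q[2]])
if __name__=='__main__':
    obs=[(S,s(441,522),(-47.5,20,28)),(S,s(503,531),(-47.5,-20,28)),(S,s(437,545),(-47.5,20,0)),(S,s(498,557),(-47.5,-20,0)),(S,s(532,451),(47.5,-20,3)),(S,s(474,437),(47.5,20,3)),
     (T,t(680,393),(-47.5,20,28)),(T,t(733,360),(-47.5,-20,28)),(T,t(600,286),(47.5,20,3)),(T,t(655,259),(47.5,-20,3)),(T,t(682,408),(-47.5,20,0))]
    f=lambda p:np.concatenate([proj(c,W(p,q))[0]-u for c,u,q in obs])
    r=least_squares(f,[500,-150,0.3,0]);print('chock',r.x,np.round(f(r.x).reshape(-1,2),1).tolist())
    for a,b in((s(441,522),t(680,393)),(s(503,531),t(733,360)),(s(532,451),t(655,259))):print('tri',tri([ray(S,a),ray(T,b)]))
    c5,s5=np.cos(.0873),np.sin(.0873)
    D=lambda u,y,h:(u*c5-h*s5,y,36+u*s5+h*c5)
    o2=[(S,s(42,325),D(-130,60,0)),(S,s(190,390),D(-130,-60,0)),(S,s(380,138),D(140,-60,0)),(S,s(318,181),D(50,-53,30)),(T,t(289,168),D(50,-53,30)),(S,s(96,122),D(16,110,57)),]
    def L(p):
        q=[]
        for v,y,in ((t(340,350),-60),(t(310,240),-60),(t(150,400),60),(t(100,190),60)):
            w=atz(T,v,36+p[3])
            for _ in range(4):
                d=w[:2]-p[:2];u=d@[np.cos(p[2]),np.sin(p[2])];w=atz(T,v,36+p[3]+u*np.tan(.0873))
            d=w[:2]-p[:2];q.append((d@[-np.sin(p[2]),np.cos(p[2])]-y)/2)
        return q
    g=lambda p:np.concatenate([proj(c,W(p,q))[0]-u for c,u,q in o2[:5]]+[L(p)])
    r2=least_squares(g,[650,0,0.1,0],loss='soft_l1');print('cradle',r2.x,np.round(g(r2.x),1))
    G=tri([ray(S,s(96,124)),ray(T,t(32,240))]);print('grip top',G)
    for n,a,b in(('railL',s(240,42),t(78,72)),('railR',s(373,90),t(250,33)),('stub',s(310,180),t(282,167)),('block',s(140,120),t(88,243))):
        P=tri([ray(S,a),ray(T,b)]);d=P-W(r2.x,(0,0,0));a=r2.x[2];print(n,P,'local',d[0]*np.cos(a)+d[1]*np.sin(a),-d[0]*np.sin(a)+d[1]*np.cos(a),P[2])
    d=G-W(r2.x,(0,0,0));print('grip local',d[0]*np.cos(a)+d[1]*np.sin(a),-d[0]*np.sin(a)+d[1]*np.cos(a),G[2])
E
python3 fit.py
```

```text
chock [ 4.77498443e+02 -1.27457887e+02  4.21770572e-01  2.65375705e+00] [[0.1, -0.8], [0.2, 0.6], [0.4, 0.2], [0.5, 0.9], [0.1, -0.8], [-0.1, -0.8], [-0.1, -0.3], [0.5, 0.7], [-0.0, 0.3], [0.0, 0.3], [-1.1, 0.5]]
tri [ 426.03229916 -129.03292077   27.58807791]
tri [ 444.46816776 -163.51054016   30.40671265]
tri [ 530.84936343 -126.34981399    1.61173798]
cradle [5.17517150e+02 1.46687252e+02 1.85434449e-01 1.98003583e+00] [ 0.1 -0.4 -0.1  0.3  1.2 -0.4 -0.6  0.4 -0.7  0.3  0.1  0.1  0.3 -0.3]
grip top [524.47652244 262.51065696  74.44441788]
railL [635.18168952 228.30434082  97.50158574] local 130.6953598871296 58.523636301058076 97.5015857389692
railR [657.87939187 120.20277045  96.25485453] local 133.0728678058789 -51.90952296392942 96.25485452887307
stub [572.27031238 105.55805056  75.69808979] local 46.23135059758639 -50.519127240406576 75.69808978617918
block [521.25146821 224.70796682  93.48915414] local 18.05525441911514 75.99463726679808 93.48915413541089
grip local 28.19483536335224 112.55463254578162 74.44441787629474
```

The fit agrees with the text: chock corners stand at about 28 and 2 mm, rail and stub are where they should be, and residuals are under 1 px. Next is a helper that turns world targets into row numbers.

```bash
cat > plan.py <<'E'
from h import *
from scipy.spatial.transform import Rotation as R
def cur():
    s=manip.state();q=s['ee_rot'];return np.array(s['position']),R.from_quat([q[1],q[2],q[3],q[0]])
def goal(yaw,pitch=0):
    # tool x/y: y = -cradle y direction, z down; pitch = nose-up of the part (rad)
    a=yaw;X=np.array([-np.cos(a),-np.sin(a),0]);Y=np.array([np.sin(a),-np.cos(a),0])*1.0
    Z=np.array([0,0,-1.]);Y=np.cross(Z,X);M=np.c_[X,Y,Z];
    lat=np.array([-np.sin(a),np.cos(a),0])
    return R.from_rotvec(-pitch*lat)*R.from_matrix(M)
def rows(p,r,P,G,n):
    rv=(r.inv()*G).as_rotvec(degrees=True)
    for i in range(n):
        d=r.inv().apply((P-p)/(n-i))/10
        print(np.round(np.r_[rv/n,d],2).tolist());r=r*R.from_rotvec(rv/n,degrees=True);p=p+d@r.as_matrix().T*0+(P-p)/(n-i)
    return p,r
E
python3 - <<'E'
from plan import *
a=.4218
for s in(1,-1):
    X=-s*np.array([np.cos(a),np.sin(a),0]);print(s)
p,r=cur();p=np.array([149.8,658.2,231.3]);print(r.as_matrix().round(3).tolist())
G=goal(a);print(G.as_matrix().round(3).tolist(),(r.inv()*G).as_rotvec(degrees=True))
E
```

```text
1
-1
[[-0.975, 0.222, -0.001], [0.222, 0.975, -0.002], [0.0, -0.002, -1.0]]
[[-0.912, -0.409, 0.0], [-0.409, 0.912, 0.0], [-0.0, 0.0, -1.0]] [ -0.11413367  -0.04137458 -36.99197848]
```

```bash
sed -i 's/X=np.array(\[-np.cos(a),-np.sin(a),0\]);Y=.*$/X=np.array([np.cos(a),np.sin(a),0])/; s/# tool.*/# tool x = part x (forward), z down/' plan.py
python3 - <<'E'
from plan import *
a=.4218
_,r=cur();p=np.array([149.8,658.2,231.3]);G=goal(a);rv=(r.inv()*G).as_rotvec();print(np.degrees(rv))
M=r*R.from_rotvec(rv/2)
p,r=rows(p,r,np.array([430,300,231.]),M,10);print();rows(p,r,np.array([457.,-136,120]),G,10)
E
```

```text
[-5.35063290e-02  1.47599667e-01  1.43007943e+02]
[-0.0, 0.01, 7.15, -3.53, -2.87, 0.01]
[-0.0, 0.01, 7.15, -3.86, -2.41, 0.01]
[-0.0, 0.01, 7.15, -4.13, -1.91, 0.01]
[-0.0, 0.01, 7.15, -4.33, -1.38, 0.01]
[-0.0, 0.01, 7.15, -4.47, -0.83, 0.01]
[-0.0, 0.01, 7.15, -4.54, -0.27, 0.01]
[-0.0, 0.01, 7.15, -4.54, 0.3, 0.01]
[-0.0, 0.01, 7.15, -4.47, 0.86, 0.0]
[-0.0, 0.01, 7.15, -4.32, 1.41, 0.0]
[-0.0, 0.01, 7.15, -4.11, 1.94, 0.0]

[-0.0, 0.01, 7.15, -4.36, -0.16, 1.11]
[-0.0, 0.01, 7.15, -4.35, 0.38, 1.11]
[-0.0, 0.01, 7.15, -4.27, 0.92, 1.11]
[-0.0, 0.01, 7.15, -4.12, 1.45, 1.11]
[-0.0, 0.01, 7.15, -3.91, 1.95, 1.11]
[-0.0, 0.01, 7.15, -3.64, 2.42, 1.11]
[-0.0, 0.01, 7.15, -3.31, 2.85, 1.11]
[-0.0, 0.01, 7.15, -2.93, 3.24, 1.11]
[-0.0, 0.01, 7.15, -2.5, 3.58, 1.11]
[-0.0, 0.01, 7.15, -2.04, 3.87, 1.11]
```

jog_arm([
  [0,0,7.15,-3.5,-2.9,0,0],
  [0,0,7.15,-3.9,-2.4,0,0],
  [0,0,7.15,-4.1,-1.9,0,0],
  [0,0,7.15,-4.3,-1.4,0,0],
  [0,0,7.15,-4.5,-0.8,0,0],
  [0,0,7.15,-4.5,-0.3,0,0],
  [0,0,7.15,-4.5,0.3,0,0],
  [0,0,7.15,-4.5,0.9,0,0],
  [0,0,7.15,-4.3,1.4,0,0],
  [0,0,7.15,-4.1,1.9,0,0],
])

```text
time_s: 1.1
position: [429.8, 298.8, 230.9]
ee_rot: [-0.0, 0.673, 0.74, -0.0]
wrist_force: [0.9, 0.9, -0.4]
gripper_width: 85.4
finger_force: 0.0
```

jog_arm([
  [0,0,7.15,-4.4,-0.2,0.3,0],
  [0,0,7.15,-4.4,0.4,0.3,0],
  [0,0,7.15,-4.3,0.9,0.3,0],
  [0,0,7.15,-4.1,1.4,1.0,0],
  [0,0,7.15,-3.9,2.0,1.0,0],
  [0,0,7.15,-3.6,2.4,1.5,0],
  [0,0,7.15,-3.3,2.8,1.5,0],
  [0,0,7.15,-2.9,3.2,1.8,0],
  [0,0,7.15,-2.5,3.6,1.8,0],
  [0,0,7.15,-2.0,3.9,1.8,0],
])

```text
time_s: 2.1
position: [455.7, -137.0, 117.5]
ee_rot: [0.0, 0.978, 0.207, 0.0]
wrist_force: [0.3, -0.3, 0.8]
gripper_width: 85.1
finger_force: 0.0
```

```bash
python3 - <<'E'
from fit import *
from plan import *
p,r=cur();print(p,r.as_matrix().round(3).tolist(),manip.state()['time_s'])
rows(p,r,np.array([457.,-136,120]),goal(.4218),1)
c=cam('top');d=cam('scene');import pickle;pickle.dump({'top':c,'scene':d},open('c1.pkl','wb'))
a=cv2.resize(c['img'][205:305,260:400],None,fx=4,fy=4,interpolation=cv2.INTER_CUBIC);
cv2.imwrite('pics/t1.png',a)
E
```

```text
[ 455.65568243 -137.03807561  117.50804109] [[0.914, 0.405, 0.0], [0.405, -0.914, 0.0], [0.0, 0.0, -1.0]] 2.1
[0.0, -0.01, -0.3, 0.16, -0.04, -0.25]
```

View pics/t1.png

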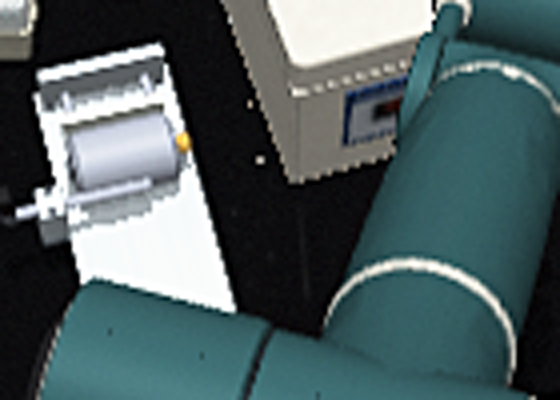

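The top view has the chock hidden behind the arm, while the rest is clear at crop (140,190). The pose is within 1-2 mm of the target, so I descend and grip.

jog_arm([
  [0,0,-0.3,0.16,0,3,0],
  [0,0,0,0,0,3,0],
  [0,0,0,0,0,2.5,0],
  [0,0,0,0,0,1.5,0],
  [0,0,0,0,0,0.8,0],
  [0,0,0,0,0,0.5,0],
  [0,0,0,0,0,0,0.8],
  [0,0,0,0,0,0,0.8],
  [0,0,0,0,0,0,0.8],
  [0,0,0,0,0,0,0.8],
])

```text
time_s: 3.2
position: [458.9, -135.2, 6.6]
ee_rot: [0.001, 0.977, 0.212, 0.001]
wrist_force: [0.2, -0.4, 3.7]
gripper_width: 38.6
finger_force: 62.2
```

jog_arm([
  [0,0,0,0,0,0,0.8],
  [0,0,0,0,0,0,0.8],
  [0,0,0,0,0,0,0.8],
  [0,0,0,0,0,0,0.8],
  [0,0,0,0,0,0,0.8],
  [0,0,0,0,0,0,0.8],
  [0,0,0,0,0,0,0.8],
  [0,0,0,0,0,0,0.8],
  [0,0,0,0,0,-0.5,0.8],
  [0,0,0,0,0,-1.0,0.8],
])

```text
time_s: 4.2
position: [455.7, -134.1, 19.4]
ee_rot: [-0.001, 0.977, 0.212, -0.002]
wrist_force: [-0.7, 0.1, -2.9]
gripper_width: 38.8
finger_force: 61.3
```

```bash
cat >> plan.py <<'E'
C=np.array([517.5,146.7,0]);YAW=.1854;PI=.0873
def deck(u,y,h):
    c,s=np.cos(PI),np.sin(PI);x=u*c-h*s;z=36+u*s+h*c
    return C+np.array([np.cos(YAW)*x-np.sin(YAW)*y,np.sin(YAW)*x+np.cos(YAW)*y,z])
def inv(P):
    d=P-C;x=d[0]*np.cos(YAW)+d[1]*np.sin(YAW);y=-d[0]*np.sin(YAW)+d[1]*np.cos(YAW);z=d[2]-36;c,s=np.cos(PI),np.sin(PI)
    return np.array([x*c+z*s,y,-x*s+z*c])
E
python3 - <<'E'
from plan import *
p,r=cur();print(p,r.as_matrix().round(3).tolist())
G=goal(YAW,PI);print(G.as_matrix().round(3).tolist())
A=p+[-10,20,75];p,r=rows(p,r,A,r,3);print(deck(-92,0,40),deck(-92,0,8));rows(p,r,deck(-92,0,40),G,7)
E
```

```text
[ 455.72932854 -134.05031295   19.40602016] [[0.91, 0.414, -0.004], [0.414, -0.91, 0.001], [-0.003, -0.003, -1.0]]
[[0.979, 0.184, 0.086], [0.184, -0.983, 0.016], [0.087, 0.0, -0.996]]
[0.0, 0.0, 0.0, -0.03, -0.75, -2.5]
[0.0, 0.0, 0.0, -0.03, -0.75, -2.5]
[0.0, 0.0, 0.0, -0.03, -0.75, -2.5]
[423.99319568 129.16243601  67.82626895] [426.73543429 129.6767535   35.94813217]
[-0.11, 0.74, 1.98, 1.16, -3.29, 0.39]
[-0.11, 0.74, 1.98, 1.04, -3.33, 0.39]
[-0.11, 0.74, 1.98, 0.92, -3.36, 0.4]
[-0.11, 0.74, 1.98, 0.8, -3.39, 0.4]
[-0.11, 0.74, 1.98, 0.67, -3.42, 0.41]
[-0.11, 0.74, 1.98, 0.55, -3.44, 0.41]
[-0.11, 0.74, 1.98, 0.43, -3.46, 0.41]
```

jog_arm([
  [0,0,0,0,-0.75,-2.5,0.8],
  [0,0,0,0,-0.75,-2.5,0.8],
  [0,0,0,0,-0.75,-2.5,0.8],
  [0,0.74,2,1.15,-3.3,0.4,0.8],
  [0,0.74,2,1.05,-3.3,0.4,0.8],
  [0,0.74,2,0.9,-3.35,0.4,0.8],
  [0,0.74,2,0.8,-3.4,0.4,0.8],
  [0,0.74,2,0.7,-3.4,0.4,0.8],
  [0,0.74,2,0.55,-3.45,0.4,0.8],
  [0,0.74,2,0.45,-3.45,0.4,0.8],
])

```text
time_s: 5.2
position: [426.3, 129.9, 69.7]
ee_rot: [-0.01, 0.995, 0.09, 0.044]
wrist_force: [0.6, 0.1, -2.9]
gripper_width: 38.5
finger_force: 61.4
```

jog_arm([
  [0,0,0,0,0,0,0.8],
  [0,0,0,0,0,0,0.8],
  [0,0,0,0,0,0,0.8],
  [0,0,0,0,0,0,0.8],
  [0,0,0,0,0,0,0.8],
  [0,0,0,0,0,0,0.8],
  [0,0,0,0,0,0,0.8],
  [0,0,0,0,0,0,0.8],
  [0,0,0,0,0,0,0.8],
  [0,0,0,0,0,0,0.8],
])

```text
time_s: 6.2
position: [427.4, 128.8, 69.7]
ee_rot: [-0.01, 0.995, 0.091, 0.044]
wrist_force: [-0.7, 0.6, -3.8]
gripper_width: 38.9
finger_force: 61.8
```

```bash
python3 - <<'E'
from plan import *
p,r=cur();print(p,inv(p),r.as_matrix().round(3).tolist(),manip.state()['wrist_force'])
rows(p,r,deck(-92,0,10),goal(YAW,PI),1)
c=cam('scene');import pickle;pickle.dump(c,open('c2.pkl','wb'))
cv2.imwrite('pics/s2.png',cv2.resize(c['img'][195:330,240:370],None,fx=4.4,fy=4.4,interpolation=cv2.INTER_CUBIC))
E
```

```text
[427.37149658 128.80394712  69.73803242] [-88.59138631  -0.97510027  41.62074148] [[0.98, 0.182, 0.086], [0.18, -0.983, 0.027], [0.089, -0.011, -0.996]] [-0.6745055   0.59645809 -3.84481134]
[-0.62, -0.12, -0.18, -0.35, -0.06, 3.16]
```

View pics/s2.png

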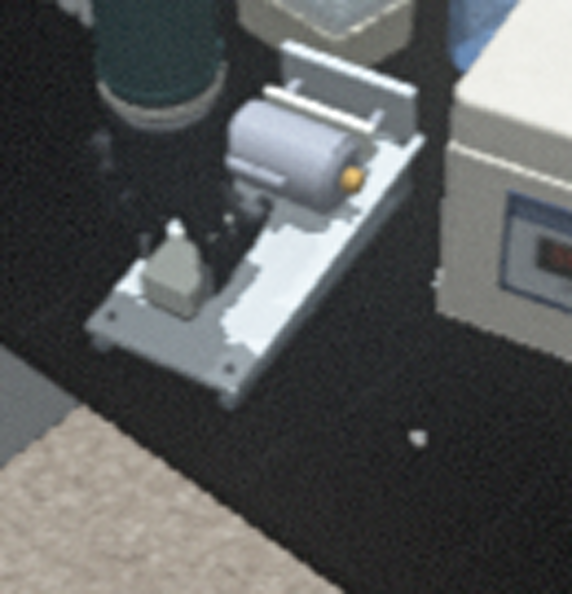

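The chock is held above the deck, with its rear lower edge at crop (145,298)-(192,318), roughly central between the deck's low corners at (88,325) and (235,395). I check it against the projection while lowering.

jog_arm([
  [-0.6,-0.1,-0.2,-0.3,-0.05,0.5,0.8],
  [0,0,0,0,0,0.5,0.8],
  [0,0,0,0,0,0.5,0.8],
  [0,0,0,0,0,0.5,0.8],
  [0,0,0,0,0,0.4,0.8],
  [0,0,0,0,0,0.3,0.8],
  [0,0,0,0,0,0.1,0.8],
  [0,0,0,0,0,0,0.8],
  [0,0,0,0,0,0,0.8],
  [0,0,0,0,0,0,0.8],
])

```text
time_s: 7.25
position: [427.0, 129.3, 41.9]
ee_rot: [-0.004, 0.995, 0.093, 0.044]
wrist_force: [0.5, 0.3, -2.7]
gripper_width: 38.8
finger_force: 61.8
```

```bash
python3 - <<'E'
from plan import *
import pickle
c=pickle.load(open('c2.pkl','rb'));p=np.array([427.37,128.8,69.74])
M=np.array([[0.98, 0.182, 0.086], [0.18, -0.983, 0.027], [0.089, -0.011, -0.996]])
for y in(20,-20):print((proj(c,p+M@[20.2-47.5,-y,6.6])[0]-[240,195])*4.4)
p,r=cur();print(p,inv(p),r.as_matrix().round(3).tolist(),manip.state()['wrist_force'])
E
```

```text
[139.90186543 298.9206365 ]
[189.6517972  321.82073009]
[427.00446528 129.30696613  41.86682124] [-91.28844789  -0.41304326  13.87903815] [[0.979, 0.185, 0.087], [0.184, -0.983, 0.017], [0.088, -0.0, -0.996]] [ 0.45684223  0.26335859 -2.66859064]
```

jog_arm([
  [0,0,0,0,0,0.2,0.8],
  [0,0,0,0,0,0.2,0.8],
  [0,0,0,0,0,0.1,0.8],
  [0,0,0,0,0,0.1,0.8],
  [0,0,0,0,0,0.05,0.8],
  [0,0,0,0,0,0.05,0.8],
  [0,0,0,0,0,0,0.8],
  [0,0,0,0,0,0,0.8],
  [0,0,0,0,0,0,0.8],
  [0,0,0,0,0,0,0.8],
])

```text
time_s: 8.25
position: [427.4, 129.4, 34.6]
ee_rot: [-0.004, 0.995, 0.093, 0.044]
wrist_force: [-0.4, -0.7, -3.3]
gripper_width: 38.9
finger_force: 61.9
```

jog_arm([
  [0,0,0,0,0,0.05,0.8],
  [0,0,0,0,0,0.05,0.8],
  [0,0,0,0,0,0.05,0.8],
  [0,0,0,0,0,0.05,0.8],
  [0,0,0,0,0,0,0.8],
  [0,0,0,0,0,0,0.8],
  [0,0,0,0,0,0,0.8],
  [0,0,0,0,0,0,0.8],
  [0,0,0,0,0,0,0.8],
  [0,0,0,0,0,0,0.8],
])

```text
time_s: 9.25
position: [427.4, 129.4, 34.4]
ee_rot: [-0.004, 0.995, 0.093, 0.043]
wrist_force: [-10.2, -1.9, 18.1]
gripper_width: 38.8
finger_force: 64.6
```

jog_arm([
  [0,0,0,0,0,-0.15,0.8],
  [0,0,0,0.5,0,0,0.8],
  [0,0,0,0.6,0,0,0.8],
  [0,0,0,0.6,0,0,0.8],
  [0,0,0,0.6,0,0,0.8],
  [0,0,0,0.6,0,0,0.8],
  [0,0,0,0.6,0,0,0.8],
  [0,0,0,0.5,0,0,0.8],
  [0,0,0,0.4,0,0,0.8],
  [0,0,0,0,0,0,0.8],
])

```text
time_s: 10.25
position: [471.4, 137.7, 38.4]
ee_rot: [-0.004, 0.995, 0.093, 0.044]
wrist_force: [-1.8, -1.2, 3.1]
gripper_width: 39.2
finger_force: 62.7
```

```bash
python3 - <<'E'
from plan import *
p,r=cur();print(p,inv(p),r.as_matrix().round(3).tolist(),manip.state()['wrist_force'])
E
```

```text
[471.36652139 137.68706394  38.40696524] [-46.61544802  -0.35424641   6.49606512] [[0.979, 0.185, 0.087], [0.184, -0.983, 0.017], [0.088, -0.0, -0.996]] [-1.83279505 -1.18211219  3.12976994]
```

jog_arm([
  [0,0,0,0,0,0,0],
  [0,0,0,0,0,0,0],
  [0,0,0,0,0,0,0],
  [0,0,0,0,0,0,0],
  [0,0,0,0,0,-1.5,0],
  [0,0,0,0,0,-1.5,0],
  [0,0,0,-2.5,0,0,1],
  [0,0,0,-2.5,0,0,1],
  [0,0,0,0,0,0,1],
  [0,0,0,0,0,0,1],
])

```text
time_s: 11.25
position: [418.9, 127.8, 63.5]
ee_rot: [-0.004, 0.995, 0.093, 0.044]
wrist_force: [0.4, 0.8, 0.8]
gripper_width: 28.3
finger_force: 0.0
```

jog_arm([
  [0,0,0,0,0,0,1],
  [0,0,0,0,0,0,1],
  [0,0,0,0,0,0,1],
  [0,0,0,0,0,0,1],
  [0,0,0,0,0,0.8,1],
  [0,0,0,0,0,0.8,1],
  [0,0,0,0,0,0.8,1],
  [0,0,0,0,0,0.5,1],
  [0,0,0,0,0,0,1],
  [0,0,0,0,0,0,1],
])

```text
time_s: 12.25
position: [421.2, 128.2, 34.2]
ee_rot: [-0.004, 0.995, 0.093, 0.043]
wrist_force: [-0.4, -1.0, -0.8]
gripper_width: -0.3
finger_force: 0.0
```

```bash
python3 - <<'E'
from plan import *
p,r=cur();print(p,inv(p),r.as_matrix().round(3).tolist(),manip.state()['wrist_force'],manip.state()['gripper_width'])
c=cam('scene');import pickle;pickle.dump(c,open('c3.pkl','wb'))
cv2.imwrite('pics/s3.png',cv2.resize(c['img'][195:330,240:370],None,fx=4.4,fy=4.4,interpolation=cv2.INTER_CUBIC))
E
```

```text
[421.21252688 128.20718662  34.23849399] [-97.82651683  -0.42629125   6.79377732] [[0.979, 0.185, 0.085], [0.184, -0.983, 0.016], [0.087, -0.0, -0.996]] [-0.38527784 -0.98456816 -0.84412876] -0.27122247527069915
```

View pics/s3.png

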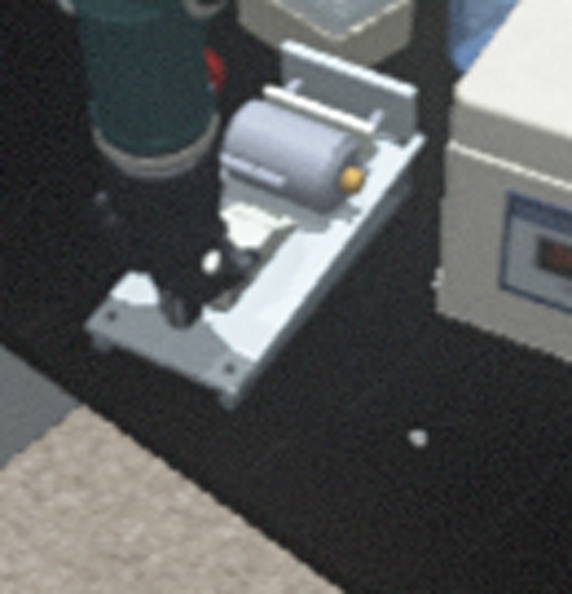

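The chock lies flat on the deck with its tip under the bar at crop (245,225), and the shut fingers stand behind its rear at crop (180,310). Now I push.

jog_arm([
  [0,0,0,0.2,0,0.2,1],
  [0,0,0,0.2,0,0,1],
  [0,0,0,0.2,0,0,1],
  [0,0,0,0.2,0,0,1],
  [0,0,0,0.2,0,0,1],
  [0,0,0,0.2,0,0,1],
  [0,0,0,0.2,0,0,1],
  [0,0,0,0.2,0,0,1],
  [0,0,0,0.2,0,0,1],
  [0,0,0,0.2,0,0,1],
])

```text
time_s: 13.3
position: [440.9, 131.9, 34.1]
ee_rot: [-0.004, 0.995, 0.093, 0.043]
wrist_force: [-0.9, 0.1, -1.8]
gripper_width: -0.1
finger_force: 0.7
```

jog_arm([
  [0,0,0,0.1,0,0,1],
  [0,0,0,0.1,0,0,1],
  [0,0,0,0.1,0,0,1],
  [0,0,0,0.1,0,0,1],
  [0,0,0,0.1,0,0,1],
  [0,0,0,0.1,0,0,1],
  [0,0,0,0.1,0,0,1],
  [0,0,0,0.1,0,0,1],
  [0,0,0,0,0,0,1],
  [0,0,0,0,0,0,1],
])

```text
time_s: 14.3
position: [449.3, 133.5, 35.2]
ee_rot: [-0.004, 0.995, 0.093, 0.044]
wrist_force: [-0.2, -0.2, -0.8]
gripper_width: -0.4
finger_force: 0.4
```

jog_arm([
  [0,0,0,0.1,0,0,1],
  [0,0,0,0.05,0,0,1],
  [0,0,0,0.05,0,0,1],
  [0,0,0,0.05,0,0,1],
  [0,0,0,0.05,0,0,1],
  [0,0,0,0,0,0,1],
  [0,0,0,0,0,0,1],
  [0,0,0,0,0,0,1],
  [0,0,0,0,0,0,1],
  [0,0,0,0,0,0,1],
])

```text
time_s: 15.3
position: [450.2, 133.6, 34.8]
ee_rot: [-0.004, 0.995, 0.093, 0.042]
wrist_force: [-5.7, -1.2, 3.2]
gripper_width: 0.1
finger_force: 3.0
```

jog_arm([
  [0,0,0,0.05,0,0,1],
  [0,0,0,0.05,0,0,1],
  [0,0,0,0.05,0,0,1],
  [0,0,0,0.05,0,0,1],
  [0,0,0,0,0,0,1],
  [0,0,0,0,0,0,1],
  [0,0,0,0,0,0,1],
  [0,0,0,0,0,0,1],
  [0,0,0,0,0,0,1],
  [0,0,0,0,0,0,1],
])

```text
time_s: 16.3
position: [452.2, 134.0, 34.9]
ee_rot: [-0.004, 0.995, 0.093, 0.042]
wrist_force: [-6.3, -0.5, 1.9]
gripper_width: -0.2
finger_force: 2.8
```

jog_arm([
  [0,0,0,0.05,0,0,1],
  [0,0,0,0.05,0,0,1],
  [0,0,0,0.05,0,0,1],
  [0,0,0,0.05,0,0,1],
  [0,0,0,0,0,0,1],
  [0,0,0,0,0,0,1],
  [0,0,0,0,0,0,1],
  [0,0,0,0,0,0,1],
  [0,0,0,0,0,0,1],
  [0,0,0,0,0,0,1],
])

```text
time_s: 17.3
position: [454.2, 134.4, 35.1]
ee_rot: [-0.004, 0.995, 0.093, 0.042]
wrist_force: [-5.6, -1.1, 2.8]
gripper_width: -0.0
finger_force: 2.7
```

jog_arm([
  [0,0,0,0.05,0,0,1],
  [0,0,0,0.05,0,0,1],
  [0,0,0,0.05,0,0,1],
  [0,0,0,0.05,0,0,1],
  [0,0,0,0,0,0,1],
  [0,0,0,0,0,0,1],
  [0,0,0,0,0,0,1],
  [0,0,0,0,0,0,1],
  [0,0,0,0,0,0,1],
  [0,0,0,0,0,0,1],
])

```text
time_s: 18.3
position: [455.5, 134.6, 35.1]
ee_rot: [-0.004, 0.995, 0.093, 0.041]
wrist_force: [-7.2, -1.0, 4.2]
gripper_width: -0.1
finger_force: 3.7
```

jog_arm([
  [0,0,0,0.05,0,0,1],
  [0,0,0,0.05,0,0,1],
  [0,0,0,0.05,0,0,1],
  [0,0,0,0,0,0,1],
  [0,0,0,0,0,0,1],
  [0,0,0,0,0,0,1],
  [0,0,0,0,0,0,1],
  [0,0,0,0,0,0,1],
  [0,0,0,0,0,0,1],
  [0,0,0,0,0,0,1],
])

```text
time_s: 19.3
position: [455.6, 134.6, 34.8]
ee_rot: [-0.004, 0.995, 0.093, 0.04]
wrist_force: [-10.4, -2.3, 6.2]
gripper_width: -0.2
finger_force: 5.1
```

jog_arm([
  [0,0,0,0.05,0,0,1],
  [0,0,0,0.05,0,0,1],
  [0,0,0,0,0,0,1],
  [0,0,0,0,0,0,1],
  [0,0,0,0,0,0,1],
  [0,0,0,0,0,0,1],
  [0,0,0,0,0,0,1],
  [0,0,0,0,0,0,1],
  [0,0,0,0,0,0,1],
  [0,0,0,0,0,0,1],
])

```text
time_s: 20.3
position: [455.8, 134.7, 34.6]
ee_rot: [-0.004, 0.995, 0.093, 0.039]
wrist_force: [-12.3, -1.6, 7.8]
gripper_width: -0.1
finger_force: 5.9
```

jog_arm([
  [0,0,0,0.05,0,0,1],
  [0,0,0,0.05,0,0,1],
  [0,0,0,0.05,0,0,1],
  [0,0,0,0.05,0,0,1],
  [0,0,0,0,0,0,1],
  [0,0,0,0,0,0,1],
  [0,0,0,0,0,0,1],
  [0,0,0,0,0,0,1],
  [0,0,0,0,0,0,1],
  [0,0,0,0,0,0,1],
])

```text
time_s: 21.3
position: [456.0, 134.7, 34.2]
ee_rot: [-0.003, 0.995, 0.093, 0.037]
wrist_force: [-15.9, -3.0, 9.8]
gripper_width: 0.0
finger_force: 7.7
```

jog_arm([
  [0,0,0,0.05,0,0,1],
  [0,0,0,0.05,0,0,1],
  [0,0,0,0.05,0,0,1],
  [0,0,0,0,0,0,1],
  [0,0,0,0,0,0,1],
  [0,0,0,0,0,0,1],
  [0,0,0,0,0,0,1],
  [0,0,0,0,0,0,1],
  [0,0,0,0,0,0,1],
  [0,0,0,0,0,0,1],
])

```text
time_s: 22.3
position: [456.3, 134.7, 34.0]
ee_rot: [-0.003, 0.995, 0.093, 0.036]
wrist_force: [-18.6, -3.1, 12.7]
gripper_width: -0.1
finger_force: 9.1
```

```bash
python3 - <<'E'
from plan import *
s=manip.state();p,r=cur();x=r.as_matrix()[:,0];print(inv(p),s['wrist_force'],-np.dot(s['wrist_force'],[.979,.184,.087]),r.as_matrix().round(3).tolist())
E
```

```text
[-62.26739381  -0.49059335   3.48001646] [-18.58362744  -3.12285888  12.74567514] 17.659103563098903 [[0.98, 0.185, 0.071], [0.184, -0.983, 0.013], [0.072, 0.0, -0.997]]
```

jog_arm([
  [0,0,0,0,0,-0.05,1],
  [0,0,0,0,0,-0.05,1],
  [0,0,0,0,0,0,1],
  [0,0,0,0,0,0,1],
  [0,0,0,0,0,0,1],
  [0,0,0,0,0,0,1],
  [0,0,0,0,0,0,1],
  [0,0,0,0,0,0,1],
  [0,0,0,0,0,0,1],
  [0,0,0,0,0,0,1],
])

```text
time_s: 23.3
position: [456.6, 134.7, 34.2]
ee_rot: [-0.003, 0.995, 0.093, 0.037]
wrist_force: [-13.2, -2.1, 1.8]
gripper_width: 0.0
finger_force: 6.6
```

jog_arm([
  [0,0,0,0.05,0,-0.02,1],
  [0,0,0,0.05,0,-0.02,1],
  [0,0,0,0.05,0,-0.02,1],
  [0,0,0,0.05,0,-0.02,1],
  [0,0,0,0,0,0,1],
  [0,0,0,0,0,0,1],
  [0,0,0,0,0,0,1],
  [0,0,0,0,0,0,1],
  [0,0,0,0,0,0,1],
  [0,0,0,0,0,0,1],
])

```text
time_s: 24.3
position: [457.2, 134.7, 34.4]
ee_rot: [-0.003, 0.995, 0.093, 0.035]
wrist_force: [-15.0, -2.9, 1.2]
gripper_width: 0.3
finger_force: 7.5
```

jog_arm([
  [0,0,0,0.05,0,-0.02,1],
  [0,0,0,0.05,0,-0.02,1],
  [0,0,0,0.05,0,-0.02,1],
  [0,0,0,0.05,0,-0.02,1],
  [0,0,0,0,0,0,1],
  [0,0,0,0,0,0,1],
  [0,0,0,0,0,0,1],
  [0,0,0,0,0,0,1],
  [0,0,0,0,0,0,1],
  [0,0,0,0,0,0,1],
])

```text
time_s: 25.3
position: [457.7, 134.8, 34.8]
ee_rot: [-0.003, 0.995, 0.093, 0.034]
wrist_force: [-16.5, -2.7, 1.0]
gripper_width: -0.1
finger_force: 8.6
```

jog_arm([
  [0,0,0,0.05,0,-0.02,1],
  [0,0,0,0.05,0,-0.02,1],
  [0,0,0,0.05,0,-0.02,1],
  [0,0,0,0.05,0,-0.02,1],
  [0,0,0,0,0,0,1],
  [0,0,0,0,0,0,1],
  [0,0,0,0,0,0,1],
  [0,0,0,0,0,0,1],
  [0,0,0,0,0,0,1],
  [0,0,0,0,0,0,1],
])

```text
time_s: 26.3
position: [458.3, 134.9, 35.1]
ee_rot: [-0.003, 0.995, 0.093, 0.033]
wrist_force: [-20.2, -3.2, 1.7]
gripper_width: 0.0
finger_force: 9.6
```

jog_arm([
  [0,0,0,-0.6,0,0,1],
  [0,0,0,-1,0,0,1],
  [0,0,0,-1,0,0,1],
  [0,0,0,-1,0,0,1],
  [0,0,-8,0,0,-2,1],
  [0,0,-8,0,0,-3,1],
  [0,0,-8,0,0,-4,0],
  [0,0,-8,0,0,-3,0],
  [0,0,-8,0,0,0,0],
  [0,0,-8,0,0,0,0],
])

```text
time_s: 27.3
position: [425.1, 129.0, 159.3]
ee_rot: [0.015, 0.87, 0.492, 0.044]
wrist_force: [-0.5, -0.6, -0.8]
gripper_width: 57.8
finger_force: 0.0
```

```bash
python3 - <<'E'
from plan import *
p,r=cur();print(p,inv(p),r.as_matrix().round(3).tolist())
import pickle
cs=pickle.load(open('c0.pkl','rb'))
n={'scene':cam('scene'),'top':cam('top')};pickle.dump(n,open('c4.pkl','wb'))
out=[]
for im,(x,y) in ((cs['scene'],(255,200)),(cs['top'],(245,230)),(n['scene'],(255,200)),(n['top'],(245,230))):
    a=(255*(im['img'][y:y+47,x:x+64]/255.)**.45).astype(np.uint8)
    a=cv2.resize(a,None,fx=6.2,fy=6.2,interpolation=cv2.INTER_CUBIC)
    for du in(-8,8):
      for dy in(-6,6):
        for dh in(-17,17):
          u=(proj(im,deck(16+du,109+dy,40+dh))[0]-[x,y]+.5)*6.2;cv2.circle(a,(int(u[0]),int(u[1])),2,(0,255,255) if dh>0 else (255,255,0),-1)
    out.append(a)
cv2.imwrite('pics/g.png',np.vstack([np.hstack(out[:2]),np.hstack(out[2:])]))
S=cs['scene']
for z in [0]:
  for b in((213,226),(228,209)):print('bottle',atz(S,b,0),inv(atz(S,b,0)))
E
```

```text
[425.12853189 129.0304201  159.26509908] [-82.94013902  -0.33904103 130.99543967] [[0.513, 0.854, 0.092], [0.856, -0.516, 0.018], [0.063, 0.069, -0.996]]
bottle [427.54976639 463.0889976    0.        ] [-33.10990558 327.54830917 -33.23975989]
bottle [522.1466406  494.90813776   0.        ] [ 65.35494427 341.38419302 -41.85764555]
```

View pics/g.png

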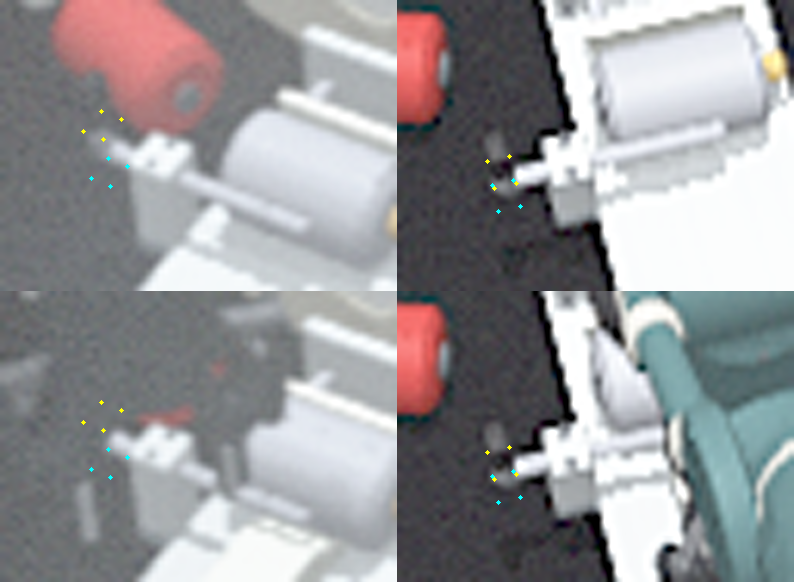

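```bash
python3 - <<'E'
from plan import *
import pickle
cs=pickle.load(open('c0.pkl','rb'))
t=ray(cs['top'],(100/6.2-.5+245,147/6.2-.5+230))
for h in(50,57,65,70,75):
    # point on top ray at deck height h
    P=min((t[0]+t[1]*k for k in np.arange(800,2500,.5)),key=lambda P:abs(inv(P)[2]-h))
    print(h,inv(P).round(1),((proj(cs['scene'],P)[0]-[255,200]+.5)*6.2).round())
a=(255*(cs['scene']['img'][200:235,255:290]/255.)**.45).astype(np.uint8)
b=(255*(cs['top']['img'][240:275,245:280]/255.)**.45).astype(np.uint8)
cv2.imwrite('pics/g2.png',cv2.resize(np.hstack([a,b]),None,fx=11,fy=11,interpolation=cv2.INTER_NEAREST))
E
```

```text
50 [ 34.  108.3  49.8] [125. 114.]
57 [ 30.8 108.5  57.2] [120. 108.]
65 [ 27.5 108.7  65. ] [114. 100.]
70 [ 25.4 108.8  70.1] [111.  96.]
75 [ 23.2 108.9  75.1] [107.  91.]
```

View pics/g2.png

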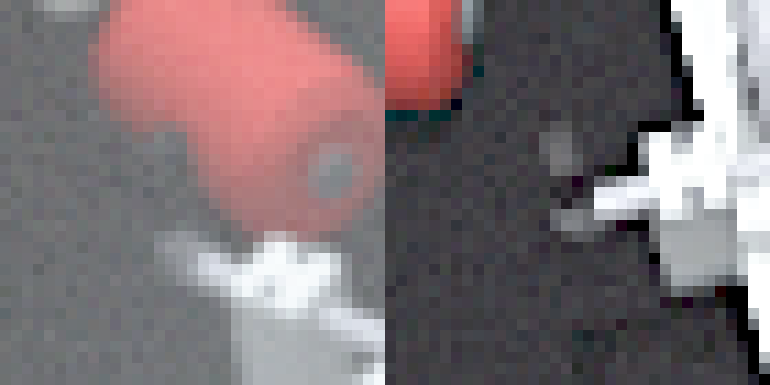

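```bash
python3 - <<'E'
from plan import *
p,r=cur()
X=R.from_rotvec(-PI*np.array([-np.sin(YAW),np.cos(YAW),0]))
sl=X.apply([np.cos(YAW),np.sin(YAW),0]);n=X.apply([0,0,1]);M=np.c_[np.cross(sl,-n),sl,-n];print(M.round(3).tolist(),sl,inv(deck(0,0,0)+n*10))
G=R.from_matrix(M)
print(tri([ray(pickle['top'],(0,0))]) if 0 else deck(17,109,54))
p,r=rows(p,r,deck(17,109,110),G,7);rows(p,r,deck(17,109,54),G,3)
E
```

```text
[[-0.184, 0.979, 0.086], [0.983, 0.184, 0.016], [0.0, 0.087, -0.996]] [0.97911963 0.18363769 0.08718915] [-3.86357613e-14  5.21804822e-15  1.00000000e+01]
[509.42447951 256.08595258  91.27657142]
[0.02, -0.01, -5.99, 2.13, 0.03, 0.28]
[0.02, -0.01, -5.99, 2.11, 0.25, 0.28]
[0.02, -0.01, -5.99, 2.08, 0.47, 0.28]
[0.02, -0.01, -5.99, 2.02, 0.68, 0.28]
[0.02, -0.01, -5.99, 1.93, 0.89, 0.28]
[0.02, -0.01, -5.99, 1.83, 1.09, 0.28]
[0.02, -0.01, -5.99, 1.71, 1.27, 0.28]
[-0.0, -0.0, 0.0, 0.0, 0.0, 1.87]
[-0.0, -0.0, 0.0, 0.0, 0.0, 1.87]
[-0.0, -0.0, 0.0, 0.0, 0.0, 1.87]
```

In the enlarged views the light-grey top face of the black grip is at top px (261,253.5) and scene px (270.6,212.7). That puts the grip top at about 77-88 mm above the deck, 17-22 mm up the slope and y = 109 mm. I go above it first, then down.

jog_arm([
  [0,0,-6,2.1,0,0.2,0],
  [0,0,-6,2.1,0.25,0.2,0],
  [0,0,-6,2.1,0.5,0.2,0],
  [0,0,-6,2.0,0.7,0.2,0],
  [0,0,-6,1.9,0.9,0.2,0],
  [0,0,-6,1.8,1.1,0.2,0],
  [0,0,-6,1.7,1.3,0.2,0],
  [0,0,0,0,0,0,0],
  [0,0,0,0,0,0,0],
  [0,0,0,0,0,0,0],
])

```text
time_s: 28.4
position: [503.4, 253.3, 151.3]
ee_rot: [0.028, 0.639, 0.768, 0.033]
wrist_force: [0.3, -0.4, -0.9]
gripper_width: 85.5
finger_force: 0.0
```

```bash
python3 - <<'E'
from plan import *
p,r=cur();print(p,inv(p),r.as_matrix().round(3).tolist(),manip.state()['time_s'])
import pickle
n={'scene':cam('scene'),'top':cam('top')};pickle.dump(n,open('c5.pkl','wb'))
E
```

```text
[503.41710447 253.29571849 151.26824914] [ 15.83629258 107.36498096 114.32286345] [[-0.182, 0.98, 0.085], [0.983, 0.181, 0.016], [-0.0, 0.087, -0.996]] 28.4
```

jog_arm([
  [0,0,0,0.15,0.2,1.5,0],
  [0,0,0,0,0,1.5,0],
  [0,0,0,0,0,1.2,0],
  [0,0,0,0,0,1,0],
  [0,0,0,0,0,0.6,0],
  [0,0,0,0,0,0.2,0],
  [0,0,0,0,0,0,0.9],
  [0,0,0,0,0,0,0.9],
  [0,0,0,0,0,0,0.9],
  [0,0,0,0,0,0,0.9],
])

```text
time_s: 29.5
position: [511.4, 257.1, 92.7]
ee_rot: [0.028, 0.638, 0.769, 0.034]
wrist_force: [0.6, 0.0, 0.5]
gripper_width: 28.2
finger_force: 0.0
```

jog_arm([
  [0,0,0,0,0,0,0.9],
  [0,0,0,0,0,0,0.9],
  [0,0,0,0,0,0,0.9],
  [0,0,0,0,0,0,0.9],
  [0,0,0,0,0,0,0.9],
  [0,0,0,0,0,0,0.9],
  [0,0,0,0,0,0,0.9],
  [0,0,0,0,0,0,0.9],
  [0,0,0,0,0,0,0.9],
  [0,0,0,0,0,0,0.9],
])

```text
time_s: 30.5
position: [508.5, 256.4, 92.3]
ee_rot: [0.026, 0.638, 0.769, 0.032]
wrist_force: [-9.1, -2.0, 7.5]
gripper_width: 15.1
finger_force: 59.3
```

jog_arm([
  [0,0,0,0,-0.15,0,0.9],
  [0,0,0,0,-0.15,0,0.9],
  [0,0,0,0.3,0,0,0.9],
  [0,0,0,0.6,0,0,0.9],
  [0,0,0,0.6,0,0,0.9],
  [0,0,0,0.6,0,0,0.9],
  [0,0,0,0.6,0,0,0.9],
  [0,0,0,0.6,0,0,0.9],
  [0,0,0,0.6,0,0,0.9],
  [0,0,0,0.6,0,0,0.9],
])

```text
time_s: 31.5
position: [499.6, 301.2, 92.3]
ee_rot: [0.028, 0.638, 0.769, 0.034]
wrist_force: [-1.8, -3.5, 6.9]
gripper_width: 15.1
finger_force: 59.4
```

jog_arm([
  [0,0,0,0.6,0,0,0.9],
  [0,0,0,0.6,0,0,0.9],
  [0,0,0,0.6,0,0,0.9],
  [0,0,0,0.6,0,0,0.9],
  [0,0,0,0.6,0,0,0.9],
  [0,0,0,0.5,0,0,0.9],
  [0,0,0,0.4,0,0,0.9],
  [0,0,0,0.2,0,0,0.9],
  [0,0,0,0,0,0,0.9],
  [0,0,0,0,0,0,0.9],
])

```text
time_s: 32.5
position: [492.0, 339.9, 92.3]
ee_rot: [0.028, 0.638, 0.769, 0.033]
wrist_force: [-2.6, -8.6, 9.1]
gripper_width: 14.8
finger_force: 59.7
```

```bash
python3 - <<'E'
from plan import *
p,r=cur();print(inv(p),inv(np.array([508.5,256.4,92.3])),manip.state()['wrist_force'])
E
```

```text
[ 15.37301591 194.59518641  55.14082865] [ 16.24172678 109.47908373  55.09370686] [-2.60420962 -8.5552179   9.10197663]
```

Moved 85 mm and against the stop. Release, rise, look.

jog_arm([
  [0,0,0,-0.15,0,0,0],
  [0,0,0,0,0,0,0],
  [0,0,0,0,0,0,0],
  [0,0,0,0,0,0,0],
  [0,0,0,0,0,0,0],
  [0,0,0,0,0,-1,0],
  [0,0,0,0,0,-2,0],
  [0,0,0,0,0,-3,0],
  [0,0,0,0,0,-3,0],
  [0,0,0,0,0,0,0],
])

```text
time_s: 33.5
position: [487.7, 340.1, 188.1]
ee_rot: [0.029, 0.638, 0.769, 0.039]
wrist_force: [-0.6, 0.8, 1.5]
gripper_width: 85.5
finger_force: 0.0
```

```bash
python3 - <<'E'
from h import *
a=cam('scene')['img'][190:310,230:370];b=cam('top')['img'][200:320,230:370]
cv2.imwrite('pics/e.png',cv2.resize(np.hstack([a,b]),None,fx=2.85,fy=2.85,interpolation=cv2.INTER_CUBIC))
E
```

```text
(no output)
```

View pics/e.png

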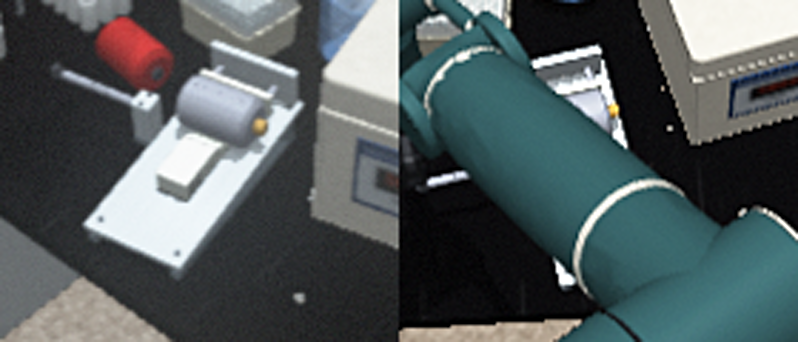

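The bar is out, with its end at crop (55,70). The cylinder rests on the chock (200,165) and against the buffer (235,85), and the chock is flat and central. Handing in.

```bash
python3 -c "
from rig import manip
print(manip.close_job())"
```

```text
the job is handed in; nothing more can be done
None
```

I handed the job in at about 34 s: the chock was pushed in to about 20 N (a little over the 18 N asked), the bar was then pulled out 85 mm to its stop, and the last picture shows the cylinder resting on the chock against the buffer; no verdict came back, and the buffer force was inferred from the push, not measured.

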